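# Check the two springs of a tilt plate

### The job

Check the two springs of the plywood tilt plate with closed fingertips: press the round black pad on its near left corner straight down until that corner's needle stands inside the gap of its brass rider, not past it, keep it there for about a second, and let the corner spring all the way back up. Then do the same with the pad on the far right corner, and finish clear of the plate. Only press: pick nothing up, do not shift the brass riders, and leave the clay fish lying on the plate and the things standing round it where they are.

Things in the scene. Friction and masses are not known exactly. Their poses are not given: they have to be found in the camera images.
- tilt_stand: Wooden baseboard 270 x 345 x 12 mm, fixed, carrying a plywood plate (190 x 190 x 12 mm, top 75 mm up) on a ball under its far left corner and springs under its near left and far right corners. Origin on the table under the plate's centre; x away from the robot, y left; turned up to 0.4 rad. Tallest: two white scales, 98 mm up, at x -129, y 105..145 and x 88, y -125..-165 mm.
- near_pad (a point): Top centre of the round black rubber pad (30 mm across) on the plate's near left corner, about 79 mm above the table at rest; moves with the plate. Spring-backed: moves from about 3 N, then 0.35 N more per mm; travel 29 mm. The plate turns about the ball at its far left corner, 150 mm away: per mm of pad travel this corner's needle sinks 1.45 mm, and the other pad stays put.
- far_pad (a point): Top centre of the round black rubber pad (30 mm across) on the plate's far right corner, about 79 mm above the table at rest; moves with the plate. Spring-backed: moves from about 3 N, then 0.35 N more per mm; travel 29 mm. The plate turns about the ball at its far left corner, 150 mm away: per mm of pad travel this corner's needle sinks 1.5 mm, and the other pad stays put.
- near_needle (a point): Point of the dark steel needle (4 mm thick) of the near left corner near its free end, where it passes the brass rider; about 69 mm up at rest, sinks as that pad is pressed. The needle leaves the plate's front edge and bends to the left.
- far_needle (a point): Point of the dark steel needle (4 mm thick) of the far right corner near its free end, where it passes the brass rider; about 69 mm up at rest, sinks as that pad is pressed. The needle leaves the plate's right edge, straight to the right.
- near_mark (a point): Middle of the gap of the brass rider on the white scale of the near left corner: two level prongs, one above the other, 16 mm clear gap. Set 15 to 31 mm below the needle's rest height, different every time, and held by friction. The pad is pressed enough when the needle point is at this height.
- far_mark (a point): Middle of the gap of the brass rider on the white scale of the far right corner: two level prongs, one above the other, 16 mm clear gap. Set 15 to 31 mm below the needle's rest height, different every time, and held by friction. The pad is pressed enough when the needle point is at this height.
- near_tilt (a joint): Tilt of the plate by its near left corner, rad: 0 at rest (fully up), grows as that pad is pressed down (0.15 m lever), stop at 0.2.
- far_tilt (a joint): Tilt of the plate by its far right corner, rad: 0 at rest (fully up), grows as that pad is pressed down (0.15 m lever), stop at 0.2.
- fish: Flat blue clay fish, 69 x 73 x 8 mm, loose, lying near the middle of the plywood plate; to be left lying. Origin at the centre of its underside.
- cup: Small biscuit-fired cup with a blue band, 67 mm across, 61 mm high, loose on the table right of the stand; leave alone. Origin at the centre of its underside.
- jar: White plastic jar with a black lid, 51 mm across, 60 mm high, loose on the table left of the stand; leave alone. Origin at the centre of its underside.
- elephant: Flat grey clay elephant, 65 x 66 x 7 mm, loose on the table beside the stand; leave alone. Origin at the centre of its underside.
- whale: Flat clay whale, 53 x 86 x 8 mm, loose on the table beside the stand; leave alone. Origin at the centre of its underside.
Not all that is in view belongs to the job. What is shaped like the fish but green, orange or pink is not meant.

How it is judged:
On the way, in this order (a step that is already met when the one before it is completed fails the run):
1. near left corner held pressed with its needle in the rider's gap, the other corner up (z of near_needle in the frame of near_mark between -0.006 and 0.006 m and value of joint far_tilt below 0.012 rad), for 0.5 s.
2. the plate has sprung back up (value of joint each of near_tilt, far_tilt below 0.012 rad), for 0.2 s.
3. far right corner held pressed with its needle in the rider's gap, the near left corner up (z of far_needle in the frame of far_mark between -0.006 and 0.006 m and value of joint near_tilt below 0.012 rad), for 0.5 s.
At the end, for the whole second after the job is handed in: Both corners have been pressed in turn, each needle held at the middle of its rider's gap within 6 mm for at least 0.5 s, and have sprung back up (both tilts under 0.012 rad); the riders are where they were (3 mm), the fish lies where it lay (15 mm), the other loose things too (20 mm) (all of step 2 and distance of each of near_mark, far_mark from where it was at the start of the episode below 0.003 m and distance of fish from where it was at the start of the episode below 0.015 m and linear speed of fish below 0.02 m/s and distance of each of cup, jar, elephant, whale from where it was at the start of the episode below 0.02 m); the robot touches nothing.
It fails at once if the near left corner is pressed well past its mark (needle more than 12 mm below the middle of the gap) (z of near_needle in the frame of near_mark below -0.012 m).
It fails at once if the far right corner is pressed well past its mark (needle more than 12 mm below the middle of the gap) (z of far_needle in the frame of far_mark below -0.012 m).
It fails at once if a brass rider is shifted (distance of any of near_mark, far_mark from where it was at the start of the episode above 0.004 m).
It fails at once if the fish on the plate is lifted or carried off (distance of fish from where it was at the start of the episode above 0.03 m).
It fails at once if a bystander is lifted or pushed away (distance of any of cup, jar, elephant, whale from where it was at the start of the episode above 0.025 m).
It also fails if it takes over 48 s, if anything falls off the work surface, if the arm or the gripper's body presses on something with over 40 N, if the wrist force passes 120 N, or if a joint passes its speed limit or range.

### The arm

A 7-joint arm with a two-finger parallel gripper is mounted at the origin on a cart in front of the work surface, level with it; the furniture and walls round the work are solid. World frame = base frame: x ahead of the robot, y to its left, z up, the work surface at z = 0. Lengths are in m, angles in rad, forces in N, time in s.
With the tool pointing down it reaches from about 0.35 to 0.9 m from the base axis. Payload 19.9 kg.
Tool frame: the origin (TCP) lies midway between the tips of the shut fingers; the grasp point (between the pads) lies 19 mm behind it; z points along the fingers, x is the direction in which the jaws open and shut, and the axes are right-handed (so a half turn about z gives the same grasp; the last joint's range is limited). The gripper opens to 94 mm and grips with 3 to 60 N. Pads are 16 mm wide; open, the fingers measure 119 mm over their backs; the gripper's body (75 mm by 177 mm) begins 78 mm behind the grasp point.
Start: joints at [-1.331, 0.417, -0.01, 1.614, 0.005, 1.111, -0.053], TCP at [0.173, 0.601, 0.205] pointing down, gripper open.
Joint ranges: [-2.81, 2.81], [-0.39, 2.02], [-1.27, 1.25], [0.06, 2.57], [-1.19, 4.33], [0.19, 2], [-2.82, 2.82]. Speed limits (rad/s): [1.89, 1.89, 2.39, 2.39, 3.01, 3.01, 3.01].

### API

Orientations are given as a unit quaternion [w, x, y, z].
In Python, from plant import arm gives the robot as it stands.
- The arm moves only by the tool apply_moves, never from a script. Its argument "series" is a list of rows, each a list of 5 numbers: the shift along the tool's x, y, z in units of 50 mm (1.0 is 50 mm), then the turn about the tool's z in units of 8 degrees (1.0 is 8 degrees), then the opening, from 0 (shut) to 1 (fully open). In form: [[x, y, z, turn, claw], ...]. A call has 1 to 10 rows; each row shifts and turns the commanded pose from where the row before left it, along the tool's axes as they then stand; what a row does not reach is not made up. A row lasts 1/10 s, in which the tool goes at most 50 mm and 8.59 degrees, less where a joint would pass 70% of its speed; a pose out of reach is approached as far as the arm can. A call is refused whole if a number of a shift passes 1 or a number of a turn 1, either way. A call with a gripper value outside its range is refused whole. The fingers move at their own pace and stop on an object; "grip_force" is the grip in N (left out, the last holds). Time passes only in rows, so rows that do not move let the fingers close. It gives the time, the measured TCP pose, the force and the opening at its end, in the units of the state.
- arm.observe(): the state, without advancing time (a new reading comes with each control period).
- arm.capture(name): name is "side" or "top" or "wrist"; returns a dict with "pixels" (480x640x3 uint8, blue, green, red), "fx", "fy", "cx", "cy" (pixels), "R" (3x3) and "t" (3): a world point X has camera coordinates R X + t. Camera axes: x right, y down, z forward; pixel columns grow to the right and rows downward; lengths in m; the calibration is good to about 2 mm. A picture is of the moment at which its call begins. There is no depth.
- arm.hand_in(): hands the job in, once; it reports no verdict.
The state is a dict: "clock": time; "joint_pos": joint angles; "qd": joint speeds; "tau": joint torques, N m; "tcp_pos": TCP position; "eef_rot": TCP orientation; "contact_force": force on the tool from outside, world axes, zero at the start; "wrist_torque": the same for the moment, N m; "width": finger opening in m.
Only numpy, scipy, OpenCV 4.12 (cv2) and the standard library are available. Lean on these libraries where they do the work, as an engineer would, in place of code of your own. Each camera call takes 0.05 s, during which the arm holds its last target.

## Working session

There is one attempt and no reset: what is moved stays moved. The work goes in short steps, Python scripts to look and compute and a tool call to move; the robot and the scene stay as the last step left them, time stands still between calls to the robot, and variables do not carry over. Pictures are saved under pics/ and viewed, and the job is handed in when it is done.

Besides the shell and the picture viewer there is one more tool, called after "Call:" by a JSON object that holds its "op" and its "data", one argument or row to a line. apply_moves: Moves the arm, as the interface text tells. Its arguments: {"type":"object","properties":{"series":{"type":"array","items":{"type":"array","items":{"type":"number"}}},"grip_force":{"type":"number"}},"required":["series"]}

```bash
mkdir -p pics; ls; python3 - <<'E'
from plant import arm
import cv2,pickle
s=arm.observe(); print({k:s[k] for k in ('clock','tcp_pos','eef_rot','contact_force','width')})
for n in('side','top','wrist'):
    c=arm.capture(n); cv2.imwrite(f'pics/{n}0.png',c['pixels']); pickle.dump(c,open(f'{n}0.pkl','wb'))
E
```

```text
pics
{'clock': 0.0, 'tcp_pos': array([0.17309501, 0.60014621, 0.20482021]), 'eef_rot': array([ 4.15173290e-04,  7.99110536e-01,  6.01183786e-01, -4.84035641e-04]), 'contact_force': array([-0.36877677,  0.28772063,  0.54827067]), 'width': 0.09379004745950356}
```

View pics/side0.png

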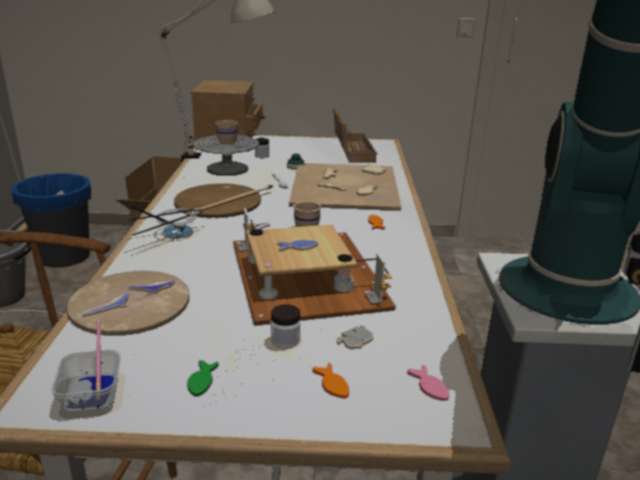

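View pics/top0.png

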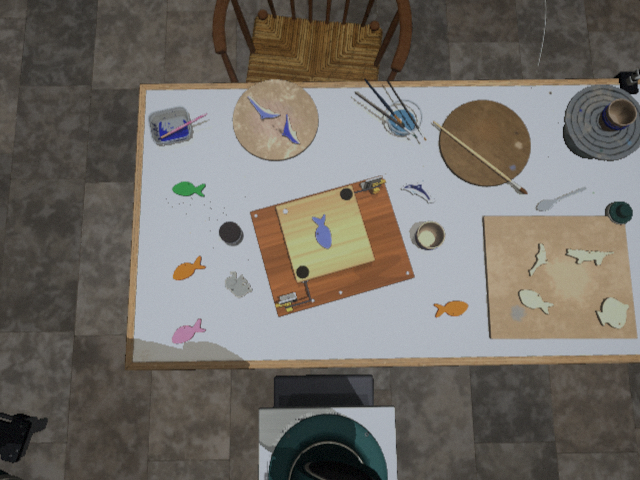

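```bash
python3 - <<'E'
import pickle
for n in('side','top'):
    c=pickle.load(open(f'{n}0.pkl','rb')); print(n,c['fx'],c['fy'],c['cx'],c['cy'],c['R'],c['t'], -c['R'].T@c['t'])
E
```

```text
side 591.6315366404367 591.6315366404367 317.0660582355381 250.5962403292504 [[-0.99923126 -0.03079808  0.02425618]
 [-0.03530131  0.43777548 -0.89839103]
 [ 0.01704996 -0.89855668 -0.43852616]] [0.51352452 0.07549714 1.21510685] [0.49507738 1.07460715 0.58822596]
top 511.30451991827783 511.30451991827783 319.27540510190084 238.9513345383888 [[-0.01364471 -0.9998958   0.00471216]
 [-0.98367746  0.01257747 -0.17950059]
 [ 0.17942262 -0.00708448 -0.98374658]] [0.01752795 0.54217027 1.17150754] [0.32336489 0.01900651 1.24970382]
```

```bash
python3 - <<'E'
import cv2
s=cv2.imread('pics/side0.png');t=cv2.imread('pics/top0.png');w=cv2.imread('pics/wrist0.png')
cv2.imwrite('pics/c1.png',cv2.resize(s[195:325,225:405],None,fx=4.4,fy=4.4,interpolation=cv2.INTER_CUBIC))
cv2.imwrite('pics/c2.png',cv2.resize(t[170:320,245:420],None,fx=4,fy=4,interpolation=cv2.INTER_CUBIC))
E
```

```text
(no output)
```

View pics/c1.png

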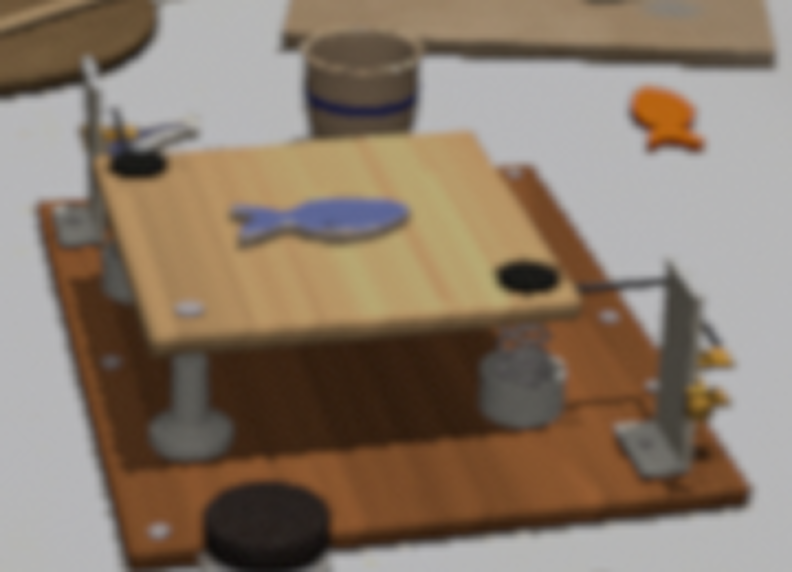

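View pics/c2.png

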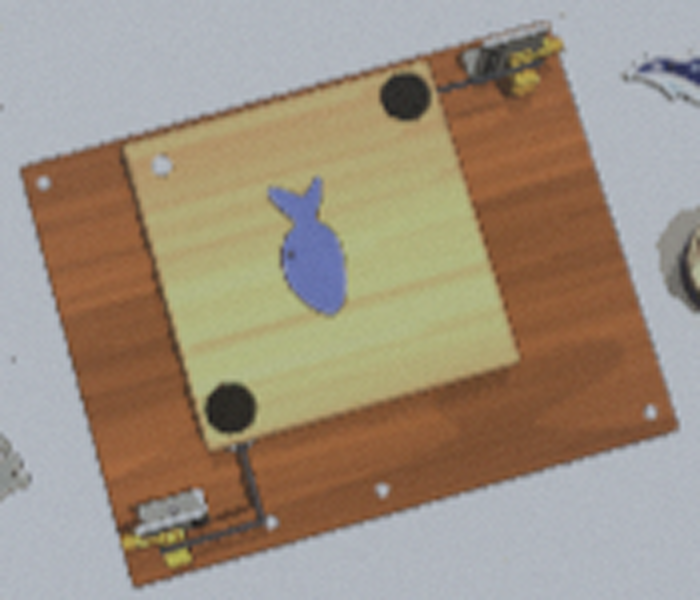

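View pics/wrist0.png

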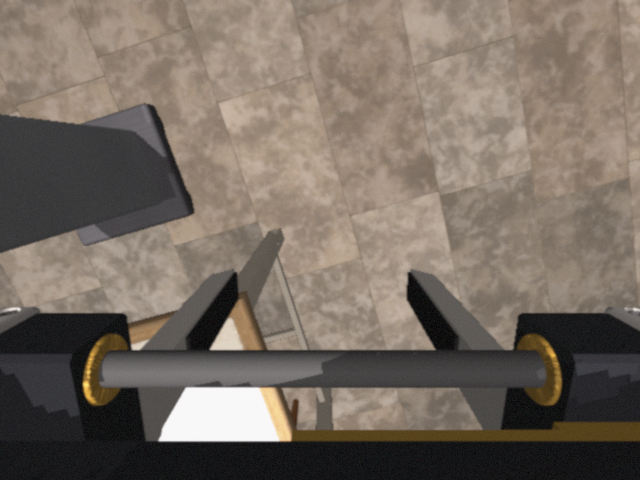

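```bash
cat > h.py <<'E'
import numpy as np,pickle,cv2
from scipy.optimize import least_squares
def proj(c,X):
    p=np.atleast_2d(X)@c['R'].T+c['t']; return np.c_[c['fx']*p[:,0]/p[:,2]+c['cx'],c['fy']*p[:,1]/p[:,2]+c['cy']]
def ray(c,u):
    d=c['R'].T@np.array([(u[0]-c['cx'])/c['fx'],(u[1]-c['cy'])/c['fy'],1]); return -c['R'].T@c['t'],d
def atz(c,u,z):
    o,d=ray(c,u); return o+d*(z-o[2])/d[2]
def S(p,L):
    L=np.atleast_2d(L).astype(float)/1000; a=p[2]; R=np.array([[np.cos(a),-np.sin(a)],[np.sin(a),np.cos(a)]])
    return np.c_[L[:,:2]@R.T+p[:2],L[:,2]]
E
python3 - <<'E'
from h import *
t=pickle.load(open('top0.pkl','rb'));s=pickle.load(open('side0.pkl','rb'))
L=[[95,95,75],[95,-95,75],[-95,-95,75],[-95,95,75],[75,-75,79],[-75,75,79]]
ut=np.array([[125,147],[428,62],[518,360],[208,450],[405,97],[230,408]])/4+[245,170]-.4
us=np.array([[152,348],[95,160],[475,133],[580,300],[138,163],[527,277]])/4.4+[225,195]-.4
f=lambda p:np.r_[(proj(t,S(p,L))-ut).ravel(),(proj(s,S(p,L))-us).ravel()*[0,0,0,0,0,0,1,1,1,1,1,1]]
r=least_squares(f,[.5,0,.2]); p=r.x; print(p); print(f(p).reshape(-1,2).round(1))
np.save('p.npy',p)
print(S(p,L).round(4))
for nm,k in (('near',np.array([[-129,105,98],[-129,145,98],[-129,105,12],[-129,145,12],[-138,125,69],[-138,145,69]])),('far',np.array([[88,-125,98],[88,-165,98],[88,-125,12],[88,-165,12],[79,-145,69],[79,-165,69]]))):
    print(nm,'c2',((proj(t,S(p,k))-[245,170]+.4)*4).round(0).tolist(),'c1',((proj(s,S(p,k))-[225,195]+.4)*4.4).round(0).tolist())
E
python3 - <<'E'
import cv2
s=cv2.imread('pics/side0.png')
a=cv2.resize(s[250:310,360:400],None,fx=10,fy=10,interpolation=cv2.INTER_CUBIC)
b=cv2.resize(s[200:260,230:270],None,fx=10,fy=10,interpolation=cv2.INTER_CUBIC)
import numpy as np
cv2.imwrite('pics/c3.png',np.hstack([a,b[:, :390]]))
E
```

```text
[ 0.55311443 -0.00113209  0.26208875]
[[-1.4 -1.2]
 [-0.  -1. ]
 [ 0.7  0.6]
 [-0.8  0.3]
 [ 0.1 -0.2]
 [-0.3 -0.1]
 [-0.  -0. ]
 [-0.  -0. ]
 [-0.  -0. ]
 [ 0.9 -0.9]
 [ 0.3 -1.1]
 [ 0.1 -1.3]]
[[ 0.6203  0.1152  0.075 ]
 [ 0.6695 -0.0683  0.075 ]
 [ 0.486  -0.1175  0.075 ]
 [ 0.4367  0.066   0.075 ]
 [ 0.645  -0.0541  0.079 ]
 [ 0.4612  0.0519  0.079 ]]
near c2 [[202.0, 510.0], [133.0, 530.0], [208.0, 520.0], [144.0, 538.0], [174.0, 539.0], [141.0, 548.0]] c1 [[669.0, 252.0], [700.0, 294.0], [656.0, 426.0], [685.0, 472.0], [700.0, 332.0], [715.0, 353.0]]
far c2 [[483.0, 44.0], [549.0, 27.0], [470.0, 85.0], [531.0, 68.0], [515.0, 64.0], [547.0, 55.0]] c1 [[98.0, 84.0], [88.0, 54.0], [103.0, 242.0], [93.0, 208.0], [112.0, 121.0], [107.0, 106.0]]
```

View pics/c3.png

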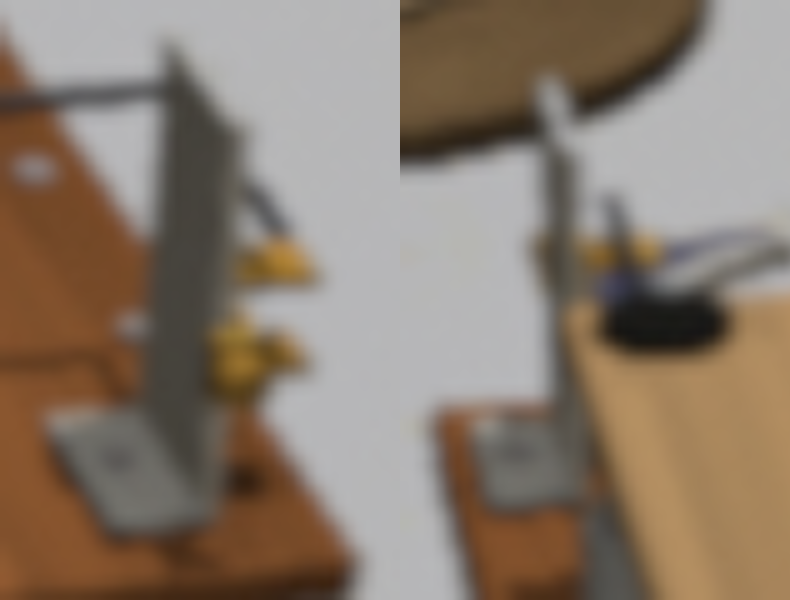

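```bash
python3 - <<'E'
from h import *
from scipy.spatial.transform import Rotation as Ro
c=pickle.load(open('wrist0.pkl','rb'))
q=[4.15173290e-04,7.99110536e-01,6.01183786e-01,-4.84035641e-04]
T=Ro.from_quat(np.r_[q[1:],q[0]]).as_matrix(); tcp=np.array([0.17309501,0.60014621,0.20482021])
print('tool axes cols',T.round(3))
print('cam in tool', (T.T@(-c['R'].T@c['t']-tcp)).round(4)); print('cam axes in tool (rows x,y,z)',(c['R']@T).round(3)); print(c['fx'],c['cx'],c['cy'])
p=np.load('p.npy');s=pickle.load(open('side0.pkl','rb'))
# near: heights on vertical plane x=-139 (needle plane) from side, and for y=125..140
def loc(px,xs):
    o,d=ray(s,px); a=p[2]; n=np.array([np.cos(a),np.sin(a),0]); k=(xs-(o-[p[0],p[1],0])@n)/(d@n); X=o+k*d
    v=X-[p[0],p[1],0]; return (v@[-np.sin(a),np.cos(a),0]*1000, X[2]*1000)
for y in(125,135):
  for z in(69,50,40): print(y,z,((proj(s,S(p,[-139,y,z]))-[360,250]+.4)*10).round())
for z in(69,50,40): print('far',z,((proj(s,S(p,[79,-145,z]))-[230,200]+.4)*10).round()+[400,0])
E
```

```text
tool axes cols [[ 0.277  0.961 -0.   ]
 [ 0.961 -0.277 -0.001]
 [-0.001  0.    -1.   ]]
cam in tool [-0.0011 -0.0711 -0.1784]
cam axes in tool (rows x,y,z) [[ 1.    -0.001  0.   ]
 [ 0.001  0.969 -0.247]
 [ 0.     0.247  0.969]]
343.50133584069755 321.95763822146125 240.37473861449527
125 69 [[245. 203.]]
125 50 [[237. 292.]]
125 40 [[234. 338.]]
135 69 [[262. 228.]]
135 50 [[255. 317.]]
135 40 [[251. 363.]]
far 69 [[606. 225.]]
far 50 [[608. 304.]]
far 40 [[609. 345.]]
```

Call:
{"op": "apply_moves", "data": {
  "series": [
    [-0.67,0.5,0,0,0],
    [-0.67,0.5,0,0,0],
    [-0.67,0.5,0,0,0],
    [-0.67,0.5,0,0,0],
    [-0.67,0.5,0,0,0],
    [-0.67,0.5,0,0,0],
    [-0.67,0.5,0,0,0],
    [-0.67,0.5,0,0,0],
    [-0.67,0.5,0,0,0],
    [-0.67,0.5,0,0,0]
  ],
  "grip_force": 20
}}

```text
clock: 1.15
tcp_pos: [0.3208, 0.2077, 0.2055]
eef_rot: [-0.0, 0.799, 0.601, 0.0]
contact_force: [0.7, 0.6, -0.4]
width: 0.0176
```

Call:
{"op": "apply_moves", "data": {
  "series": [
    [0,0,0.4,-1,0],
    [0,0,0.4,-1,0],
    [0,0,0.4,-1,0],
    [0,0,0.4,0,0],
    [0,0,0.2,0,0],
    [0,0,0,0,0]
  ]
}}

```text
clock: 1.75
tcp_pos: [0.3201, 0.2089, 0.1147]
eef_rot: [-0.0, 0.657, 0.754, -0.001]
contact_force: [-0.4, -0.5, 0.5]
width: 0.0003
```

```bash
cat >> h.py <<'E'
def snap(tag,names):
    from plant import arm
    out={}
    for n in names:
        c=arm.capture(n); cv2.imwrite(f'pics/{tag}_{n}.png',c['pixels']); pickle.dump(c,open(f'{tag}_{n}.pkl','wb')); out[n]=c
    s=arm.observe(); print(round(s['clock'],2),s['tcp_pos'].round(4),s['eef_rot'].round(3),s['contact_force'].round(2),round(s['width'],4))
    return out
E
python3 -c "
from h import *
snap('v1',['wrist'])"
```

```text
1.8 [0.3205 0.2092 0.1155] [ 0.     0.657  0.754 -0.   ] [-0.03  0.39 -0.49] 0.0005
```

View pics/v1_wrist.png

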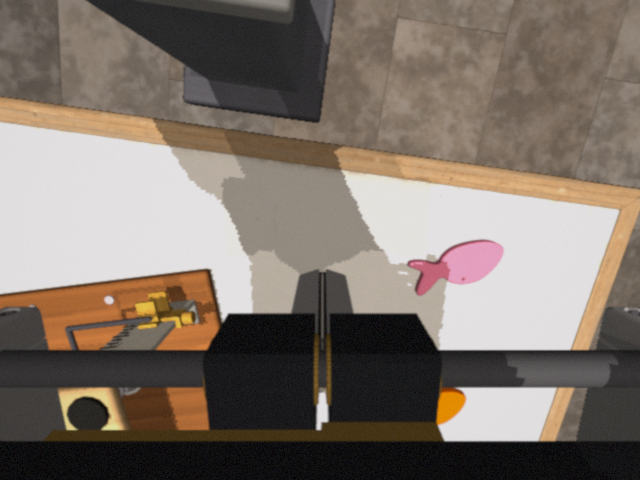

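```bash
python3 - <<'E'
import cv2
s=cv2.imread('pics/v1_wrist.png')
cv2.imwrite('pics/c4.png',cv2.resize(s[280:360,55:205],None,fx=5.2,fy=5.2,interpolation=cv2.INTER_CUBIC))
E
```

```text
(no output)
```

View pics/c4.png

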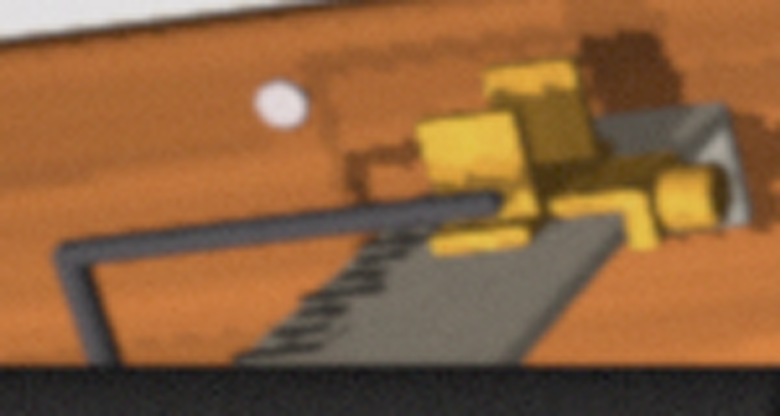

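```bash
python3 - <<'E'
from h import *
p=np.load('p.npy'); c=pickle.load(open('v1_wrist.pkl','rb')); s=pickle.load(open('side0.pkl','rb'))
W=lambda L:np.array(L)/5.2+[55,280]-.4
SS=lambda L:np.array(L)/10+[360,250]-.45
def st(X):
    v=X-[p[0],p[1],0]; a=p[2]; return np.array([v[0]*np.cos(a)+v[1]*np.sin(a),-v[0]*np.sin(a)+v[1]*np.cos(a),v[2]])*1000
for nm,u,z in (('tip',(497,200),69),('mid',(300,222),69),('bend',(70,252),69),('scaletop',(0,0),0)):
    print(nm,st(atz(c,W([u])[0],z/1000)).round(1))
# board corner & white pin
print('pin z12',st(atz(c,W([(281,105)])[0],.012)).round(1),'top cam',st(atz(pickle.load(open('top0.pkl','rb')),np.array([270,522])/4+[245,170]-.4,.012)).round(1))
U=W([(420,124),(520,112),(488,75),(578,62)])
def f(q,full=False):
    x,y1,y2,z,th=q
    P=S(p,[[x,y1,z+8+th],[x,y2,z+8+th],[x,y1,z-8],[x,y2,z-8]])
    return (proj(c,P)-U).ravel()
r=least_squares(f,[-150,120,140,45,3]); print(r.x.round(1),f(r.x).round(2))
for q in (r.x,):
    x,y1,y2,z,th=q
    print('side c3 pred',((proj(s,S(p,[[x,y2,z+8+th],[x,y2,z+8],[x,y2,z-8],[x,y2,z-8-th],[x,y1,z+8+th],[-139,138,69]]))-[360,250]+.45)*10).round())
E
```

```text
tip [-143.7  135.1   69. ]
mid [-143.8  107.3   69. ]
bend [-143.2   74.4   69. ]
scaletop [-161.5   16.3    0. ]
pin z12 [-140.6   68.3   12. ] top cam [-140.3   69.3   12. ]
[  342.9  -709.7  -616.2 -1350.2   105.7] [ 0.3   0.13 -0.    0.24 -0.35 -0.41  0.04  0.02]
side c3 pred [[-1867.  2470.]
 [-1845.  2666.]
 [-1841.  2695.]
 [-1820.  2883.]
 [-1871.  2280.]
 [  268.   236.]]
```

```bash
python3 - <<'E'
from h import *
p=np.load('p.npy'); c=pickle.load(open('v1_wrist.pkl','rb')); s=pickle.load(open('side0.pkl','rb'))
U=np.array([(420,124),(520,112),(488,75),(578,62)])/5.2+[55,280]-.4
for th in (3,4,5):
  for wx in (1.,):
    V=np.array([(316,278),(310,360)])/10+[360,250]-.45
    def f(q):
        x,y1,y2,z,du,dv=q
        P=S(p,[[x,y1,z+8+th],[x,y2,z+8+th],[x,y1,z-8],[x,y2,z-8]])
        Q=S(p,[[x,y2,z+8+th/2],[x,y2,z-8-th/2]])
        return np.r_[(proj(c,P)-U+[du,dv]).ravel(),wx*(proj(s,Q)-V).ravel(),.3*du,.3*dv]
    r=least_squares(f,[-150,120,140,45,0,0]); print(th,r.x.round(1),f(r.x).round(1))
img=cv2.imread('pics/side0.png')
a=cv2.resize(img[264:294,374:399],None,fx=20,fy=20,interpolation=cv2.INTER_CUBIC); cv2.imwrite('pics/c5.png',a)
E
```

```text
3 [-151.2  119.9  134.2   47.5    1.    -0.8] [ 0.2  0.3 -0.2  0.4 -0.2 -0.5  0.1 -0.1  0.2 -0.1  0.   0.4  0.3 -0.2]
4 [-151.3  120.   134.3   47.3    1.1   -0.9] [-0.2  0.5 -0.5  0.7  0.2 -0.8  0.4 -0.3  0.3 -0.2  0.   0.8  0.3 -0.3]
5 [-151.4  120.1  134.3   47.     1.2   -0.9] [-0.5  0.8 -0.8  0.9  0.5 -1.1  0.7 -0.6  0.3 -0.3  0.1  1.2  0.4 -0.3]
```

View pics/c5.png

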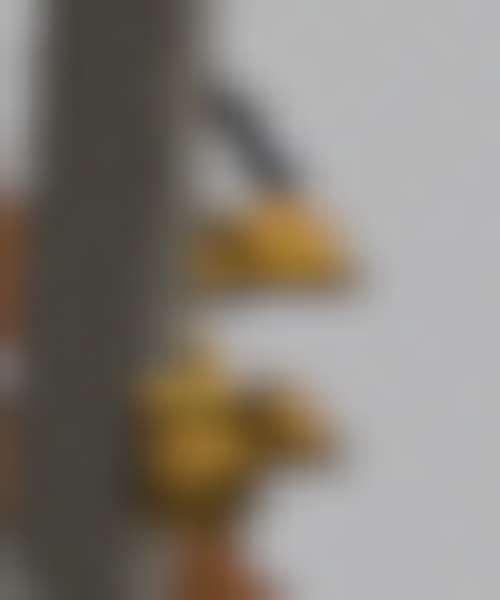

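Call:
{"op": "apply_moves", "data": {
  "series": [
    [0,0,-0.6,0,0],
    [-0.4,0.27,0,0,0],
    [-0.4,0.27,0,0,0],
    [-0.4,0.27,0,0,0],
    [-0.4,0.27,0,0,0],
    [-0.4,0.27,0,0,0],
    [-0.5,0.33,0,0,0],
    [-0.5,0.34,0,0,0],
    [-0.5,0.34,0,0,0],
    [0,0,0,0,0]
  ]
}}

```text
clock: 2.8
tcp_pos: [0.4639, 0.0496, 0.1467]
eef_rot: [0.001, 0.658, 0.753, 0.001]
contact_force: [-0.0, 0.2, -0.1]
width: 0.0005
```

```bash
python3 -c "
from h import *
o=snap('v2',['wrist','side'])
cv2.imwrite('pics/c6.png',np.hstack([o['wrist']['pixels'][220:420,100:400],cv2.resize(o['side']['pixels'][200:320,220:400],None,fx=2.6,fy=2.6)[:200*0+312][:200]])) if 0 else None
cv2.imwrite('pics/c6.png',cv2.resize(o['side']['pixels'][140:320,220:420],None,fx=3.3,fy=3.3,interpolation=cv2.INTER_CUBIC))
"
```

```text
2.9 [0.4619 0.0521 0.1462] [0.    0.657 0.754 0.   ] [-0.14  1.02  0.72] 0.0002
```

View pics/v2_wrist.png

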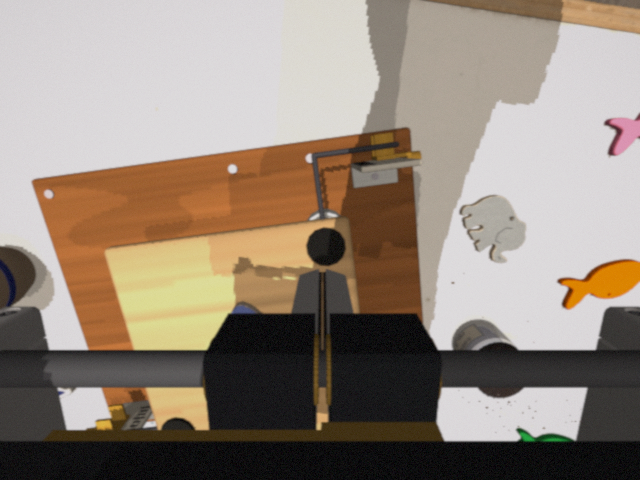

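View pics/c6.png

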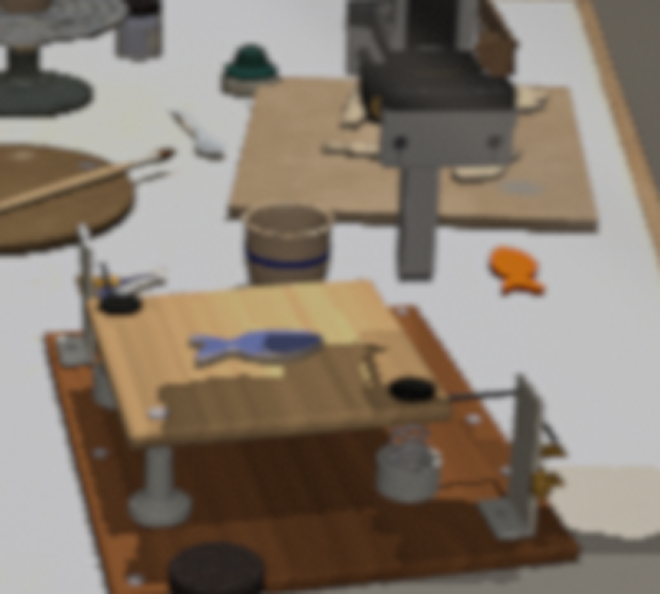

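Call:
{"op": "apply_moves", "data": {
  "series": [
    [0,0,0.4,0,0],
    [0,0,0.4,0,0],
    [0,0,0.3,0,0],
    [0,0,0.15,0,0],
    [0,0,0.1,0,0],
    [0,0,0.1,0,0],
    [0,0,0,0,0],
    [0,0,0,0,0]
  ]
}}

```text
clock: 3.7
tcp_pos: [0.4615, 0.0523, 0.0733]
eef_rot: [-0.0, 0.657, 0.754, 0.0]
contact_force: [-3.6, -0.4, 4.1]
width: 0.0004
```

```bash
python3 -c "
from h import *
o=snap('v3',['wrist','side'])
c=o['wrist']
V=pickle.load(open('v2_wrist.pkl','rb')); print(atz(V,(325,246),.079))
cv2.imwrite('pics/c7.png',np.hstack([cv2.resize(o['side']['pixels'][250:310,350:400],None,fx=8,fy=8,interpolation=cv2.INTER_CUBIC),cv2.resize(c['pixels'][80:240,300:430],None,fx=3,fy=3,interpolation=cv2.INTER_CUBIC)]))
"
```

```text
3.8 [0.4616 0.0523 0.0733] [0.    0.657 0.754 0.   ] [-2.55 -0.29  3.83] 0.001
[0.45914462 0.05010906 0.079     ]
```

View pics/c7.png

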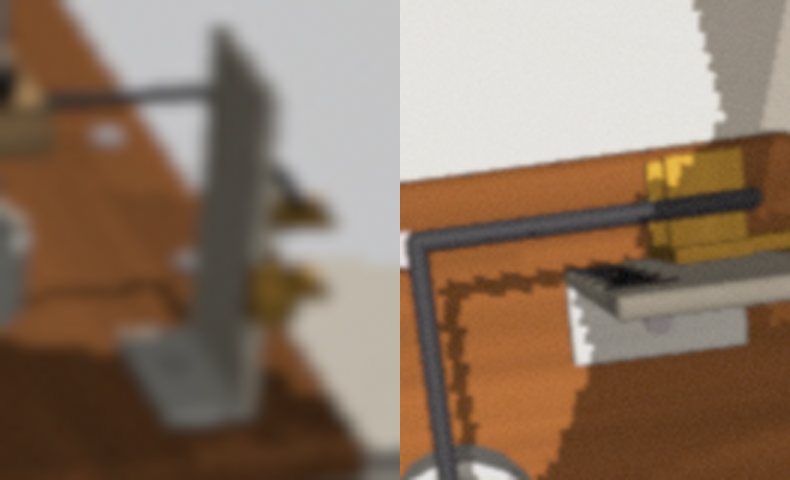

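Call:
{"op": "apply_moves", "data": {
  "series": [
    [0,0,0.04,0,0],
    [0,0,0.04,0,0],
    [0,0,0,0,0]
  ]
}}

```text
clock: 4.1
tcp_pos: [0.4616, 0.0523, 0.0689]
eef_rot: [0.0, 0.657, 0.754, 0.0]
contact_force: [-2.8, 0.6, 5.1]
width: 0.0002
```

```bash
python3 -c "
from h import *
o=snap('v4',['wrist','side'])
c=o['wrist']
cv2.imwrite('pics/c8.png',np.hstack([cv2.resize(o['side']['pixels'][250:310,350:400],None,fx=8,fy=8,interpolation=cv2.INTER_CUBIC),cv2.resize(c['pixels'][100:180,330:395],None,fx=6,fy=6,interpolation=cv2.INTER_CUBIC)]))
"
```

```text
4.2 [0.4616 0.0523 0.069 ] [0.    0.657 0.754 0.   ] [-2.63  0.13  4.44] 0.0006
```

View pics/c8.png

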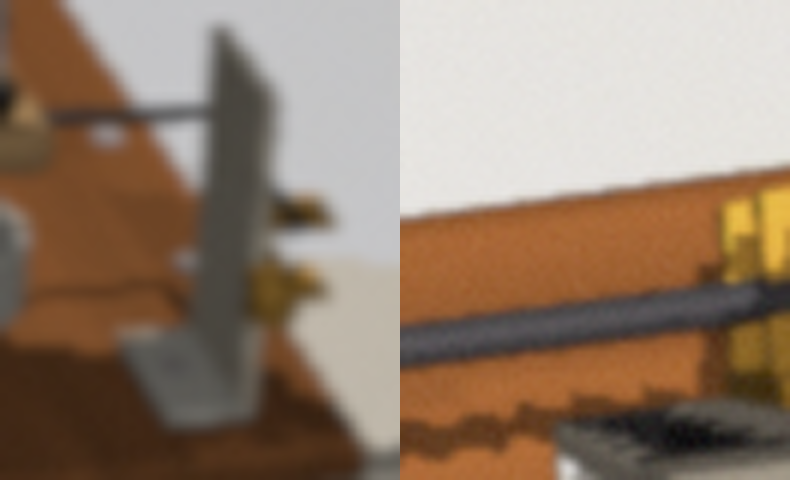

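Call:
{"op": "apply_moves", "data": {
  "series": [
    [0,0,0.04,0,0],
    [0,0,0.04,0,0],
    [0,0,0.04,0,0],
    [0,0,0,0,0],
    [0,0,0,0,0]
  ]
}}

```text
clock: 4.7
tcp_pos: [0.4618, 0.0523, 0.0631]
eef_rot: [0.0, 0.657, 0.754, 0.0]
contact_force: [-3.9, -0.5, 7.6]
width: 0.0006
```

```bash
python3 -c "
from h import *
o=snap('v5',['wrist','side'])
c=o['wrist']
cv2.imwrite('pics/c9.png',np.hstack([cv2.resize(o['side']['pixels'][264:294,374:399],None,fx=16,fy=16,interpolation=cv2.INTER_CUBIC),cv2.resize(c['pixels'][60:140,330:395],None,fx=6,fy=6,interpolation=cv2.INTER_CUBIC)]))
"
```

```text
4.8 [0.4618 0.0523 0.0632] [0.    0.657 0.754 0.   ] [-3.01  0.57  6.97] 0.0006
```

View pics/c9.png

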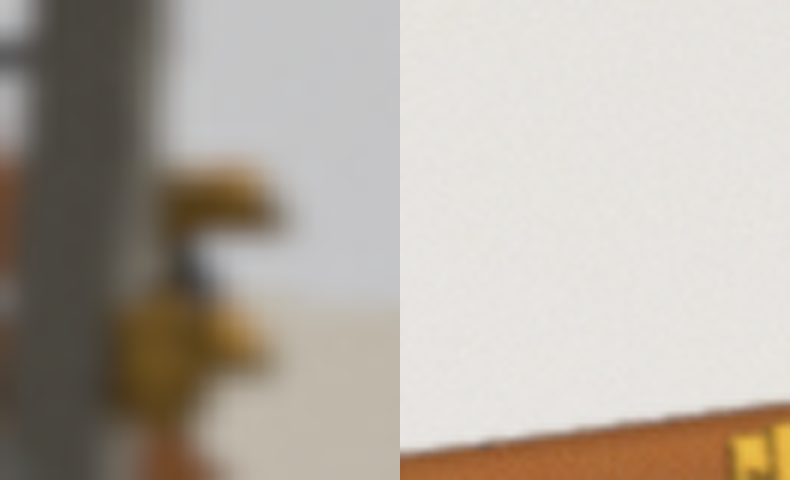

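View pics/v5_wrist.png

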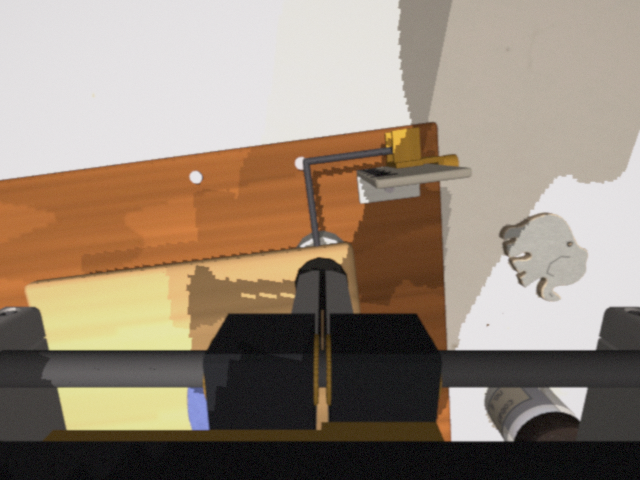

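```bash
python3 - <<'E'
from h import *
p=np.load('p.npy'); s=pickle.load(open('v5_side.pkl','rb'))
base=s['pixels'][264:294,374:399]
def ov(zm,zn,k=20,off=(0,0)):
    im=cv2.resize(base,None,fx=k,fy=k,interpolation=cv2.INTER_CUBIC)
    P=lambda L:((proj(s,S(p,L))-[374,264]+.5+np.array(off))*k).astype(int)
    for zc in (zm+9.5,zm-9.5):
        for z in (zc-1.5,zc+1.5):
            q=P([[-151,120,z],[-151,134,z],[-133,134,z],[-133,120,z]]); cv2.polylines(im,[q.reshape(-1,1,2)],True,(0,255,0),1)
    for z in(zn-2,zn+2):
        q=P([[-144,110,z],[-144,136,z]]); cv2.polylines(im,[q.reshape(-1,1,2)],False,(255,0,255),1)
    q=P([[-129,145,98],[-129,145,12],[-129,105,12],[-129,105,98]]); cv2.polylines(im,[q.reshape(-1,1,2)],True,(255,255,0),1)
    return im[:,:500]
cv2.imwrite('pics/c10.png',cv2.resize(np.hstack([ov(47.3,48),cv2.resize(base,None,fx=20,fy=20,interpolation=cv2.INTER_CUBIC)]),(800,480)))
E
```

```text
(no output)
```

View pics/c10.png

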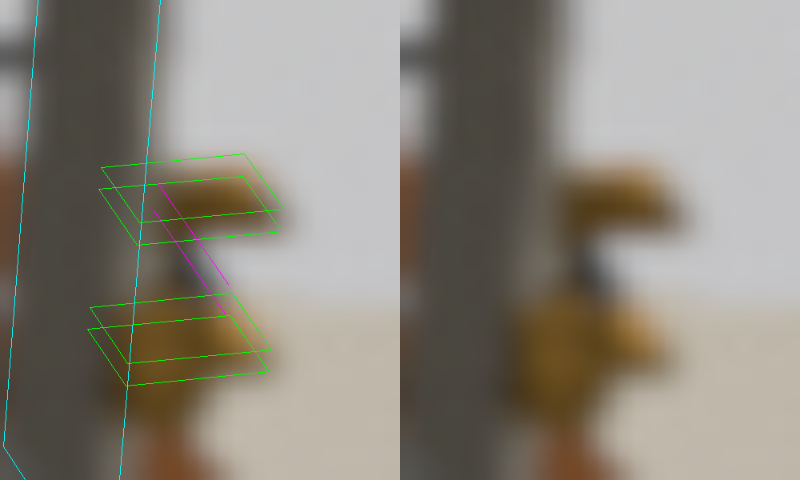

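Call:
{"op": "apply_moves", "data": {
  "series": [
    [0,0,0,0,0],
    [0,0,0,0,0],
    [0,0,0,0,0],
    [0,0,0,0,0],
    [0,0,0,0,0],
    [0,0,0,0,0],
    [0,0,0,0,0],
    [0,0,0,0,0],
    [0,0,0,0,0],
    [0,0,0,0,0]
  ]
}}

```text
clock: 5.8
tcp_pos: [0.4618, 0.0523, 0.0632]
eef_rot: [0.0, 0.657, 0.754, 0.0]
contact_force: [-2.5, -0.1, 7.7]
width: 0.0003
```

Call:
{"op": "apply_moves", "data": {
  "series": [
    [0,0,-0.1,0,0],
    [0,0,-0.1,0,0],
    [0,0,-0.1,0,0],
    [0,0,-0.1,0,0],
    [0,0,-0.3,0,0],
    [0,0,-0.4,0,0],
    [0,0,-0.4,0,0],
    [0,0,0,0,0],
    [0,0,0,0,0],
    [0,0,0,0,0]
  ]
}}

```text
clock: 6.8
tcp_pos: [0.4612, 0.0522, 0.1374]
eef_rot: [-0.0, 0.657, 0.754, -0.0]
contact_force: [-0.1, -0.1, 0.2]
width: 0.0006
```

```bash
python3 -c "
from h import *
o=snap('v6',['wrist','side'])
cv2.imwrite('pics/c11.png',np.hstack([cv2.resize(o['side']['pixels'][250:310,350:400],None,fx=8,fy=8,interpolation=cv2.INTER_CUBIC)]))
"
```

```text
6.9 [0.4612 0.0522 0.1374] [-0.     0.657  0.754 -0.001] [ 0.3   0.84 -0.11] 0.0003
```

View pics/c11.png

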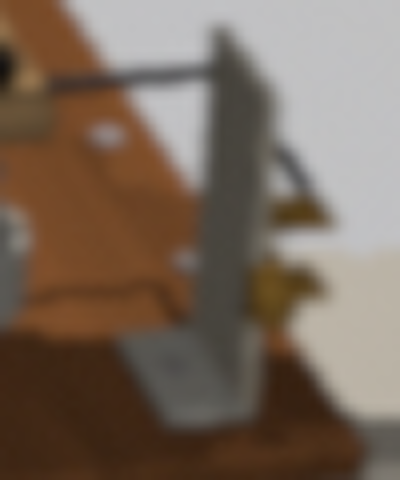

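Call:
{"op": "apply_moves", "data": {
  "series": [
    [-0.4,0.18,0,0,0],
    [-0.7,0.32,0,0,0],
    [-0.7,0.32,0,0,0],
    [-0.8,0.36,0,0,0],
    [-0.8,0.36,0,0,0],
    [-0.8,0.36,0,0,0],
    [-0.8,0.36,0,0,0],
    [-0.8,0.36,0,0,0],
    [-0.5,0.23,0,0,0],
    [-0.38,0.18,0,0,0]
  ]
}}

```text
clock: 7.9
tcp_pos: [0.6576, -0.2599, 0.1367]
eef_rot: [-0.0, 0.657, 0.754, -0.001]
contact_force: [-0.7, 0.2, 0.7]
width: 0.001
```

Call:
{"op": "apply_moves", "data": {
  "series": [
    [0,0,0.2,0,0],
    [0,0,0.2,0,0],
    [0,0,0,0,0]
  ]
}}

```text
clock: 8.2
tcp_pos: [0.6564, -0.2562, 0.1156]
eef_rot: [-0.002, 0.656, 0.754, -0.0]
contact_force: [0.7, 0.1, 0.3]
width: 0.0005
```

```bash
python3 -c "
from h import *
o=snap('v7',['wrist','side'])
"
```

```text
8.3 [ 0.6573 -0.2567  0.1177] [-0.     0.656  0.754 -0.   ] [ 0.33 -0.29  1.39] 0.0005
```

View pics/v7_wrist.png

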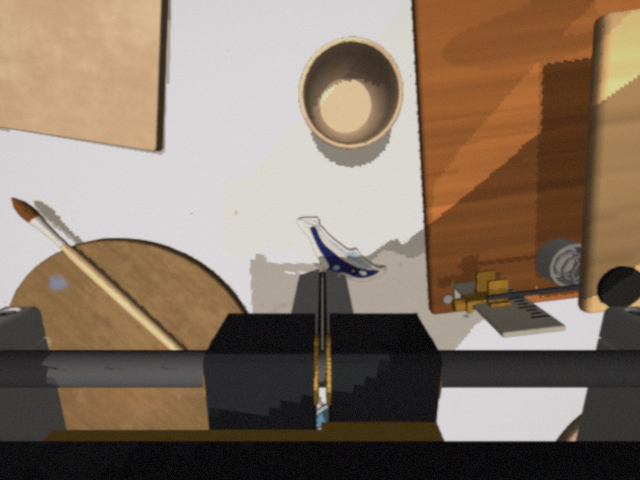

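```bash
python3 - <<'E'
from h import *
c=pickle.load(open('v7_wrist.pkl','rb'));s=pickle.load(open('v7_side.pkl','rb'))
cv2.imwrite('pics/c12.png',cv2.resize(c['pixels'][250:345,430:570],None,fx=5.6,fy=5.6,interpolation=cv2.INTER_CUBIC))
cv2.imwrite('pics/c13.png',cv2.resize(s['pixels'][200:240,232:272],None,fx=15,fy=15,interpolation=cv2.INTER_CUBIC))
E
```

```text
(no output)
```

View pics/c12.png

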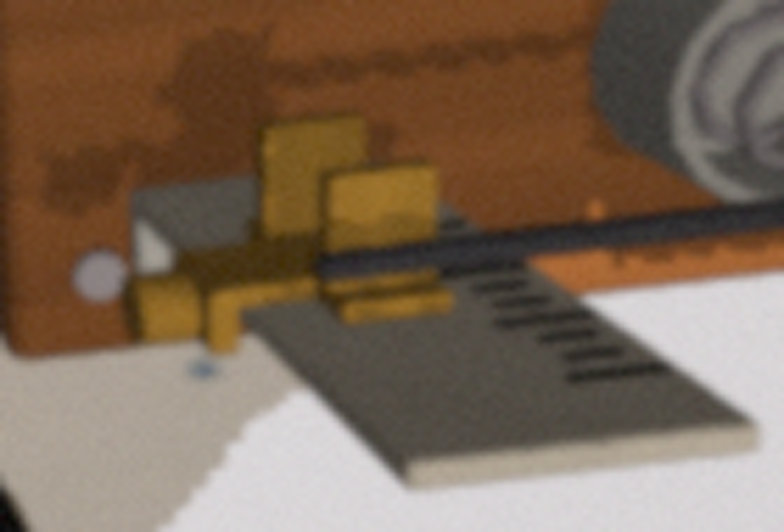

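View pics/c13.png

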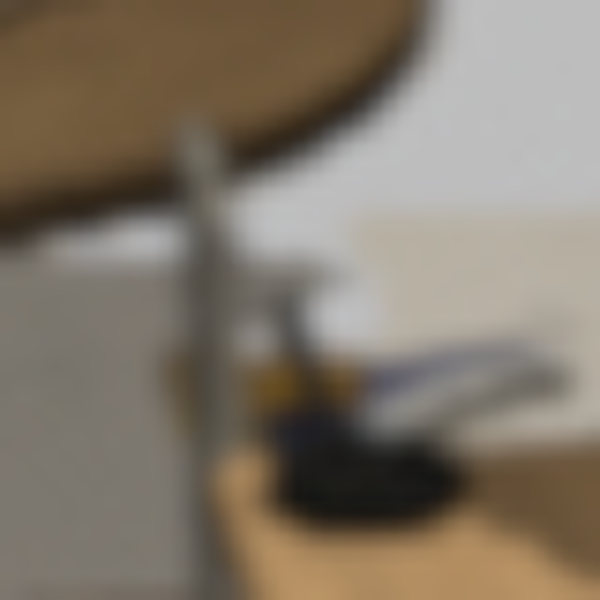

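```bash
python3 - <<'E'
from h import *
p=np.load('p.npy'); c=pickle.load(open('v7_wrist.pkl','rb')); c1=pickle.load(open('v1_wrist.pkl','rb'))
W=lambda L:np.array(L)/5.6+[430,250]-.4
U=W([(322,172),(438,165),(262,125),(366,116)]); A=W([(410,462),(757,425)])
n=W([(318,266)])
def st(X):
    v=X-[p[0],p[1],0]; a=p[2]; return np.array([v[0]*np.cos(a)+v[1]*np.sin(a),-v[0]*np.sin(a)+v[1]*np.cos(a),v[2]])*1000
print('scale top z98',st(atz(c,A[0],.098)).round(1),st(atz(c,A[1],.098)).round(1),'needle tip z69',st(atz(c,n[0],.069)).round(1))
for mode in range(3):
  th=3
  def f(q):
    x,y1,y2,z,du,dv=q
    P=S(p,[[x,y1,z+8+th],[x,y2,z+8+th],[x,y1,z-8],[x,y2,z-8]])
    Q=S(p,[[86,-165,98],[86,-125,98]])
    pr=[(x-66)*1,(y1+154)*.3,(y2+140)*.3] if mode==0 else ([(x-66)*.0] if mode==1 else [x-66])
    return np.r_[(proj(c,P)-U+[du,dv]).ravel(),(proj(c,Q)-A+[du,dv]).ravel()*(mode<2),.2*du*(mode!=2),.2*dv,pr, du*(mode==2)]
  r=least_squares(f,[66,-154,-140,45,0,0]); print(mode,r.x.round(1),f(r.x).round(1))
E
```

```text
scale top z98 [  85.2 -165.5   98. ] [  85.3 -126.8   98. ] needle tip z69 [  74.3 -162.3   69. ]
0 [  66.5 -156.2 -141.7   49.7   -1.9   -0.7] [ 0.5  0.5  0.1 -0.5 -0.4  0.1 -0.1 -0.5 -1.1  0.4  1.  -0.  -0.4 -0.1
  0.5 -0.7 -0.5 -0. ]
1 [  70.3 -152.4 -137.4   41.2   -1.8   -0.9] [ 0.3  0.5 -0.2 -0.6 -0.2  0.3  0.1 -0.2 -1.   0.2  1.1 -0.2 -0.4 -0.2
  0.  -0. ]
2 [  66.  -156.8 -142.2   47.9    0.     0.7] [ 0.4  0.5 -0.1 -0.5 -0.3  0.3 -0.  -0.3  0.   0.   0.   0.   0.   0.1
  0.   0. ]
```

```bash
python3 - <<'E'
from h import *
p=np.load('p.npy'); s=pickle.load(open('v7_side.pkl','rb'))
base=cv2.resize(s['pixels'][200:240,232:272],None,fx=15,fy=15,interpolation=cv2.INTER_CUBIC)
P=lambda L:((proj(s,S(p,L))-[232,200]+.5)*15)
im=base.copy()
def pl(L,col): cv2.polylines(im,[P(L).astype(int).reshape(-1,1,2)],True,col,1)
for x in(86,90): pl([[x,-125,98],[x,-165,98],[x,-165,12],[x,-125,12]],(255,255,0))
for z in(79,75): pl([[75+15*np.cos(t),-75+15*np.sin(t),z] for t in np.arange(0,6.28,.3)],(0,0,255))
for z in(67,71): pl([[74.5,-95,z],[74.5,-161,z]],(255,0,255))
for z in(49+8,49+11): pl([[66,-143,z],[66,-157,z],[84,-157,z],[84,-143,z]],(0,255,0))
cv2.imwrite('pics/c14.png',im)
w=pickle.load(open('v7_wrist.pkl','rb'))
im=cv2.resize(w['pixels'][250:345,430:570],None,fx=5.6,fy=5.6,interpolation=cv2.INTER_CUBIC)
P=lambda L:((proj(w,S(p,L))-[430,250]+.5)*5.6)
for x in(86,90): pl([[x,-125,98],[x,-165,98],[x,-165,12],[x,-125,12]],(255,255,0))
pl([[74.5,-95,69],[74.5,-161,69]],(255,0,255))
for z in(49+11,49-8): pl([[66,-143,z],[66,-157,z],[84,-157,z],[84,-143,z]],(0,255,0))
cv2.imwrite('pics/c15.png',im)
E
```

```text
(no output)
```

View pics/c14.png

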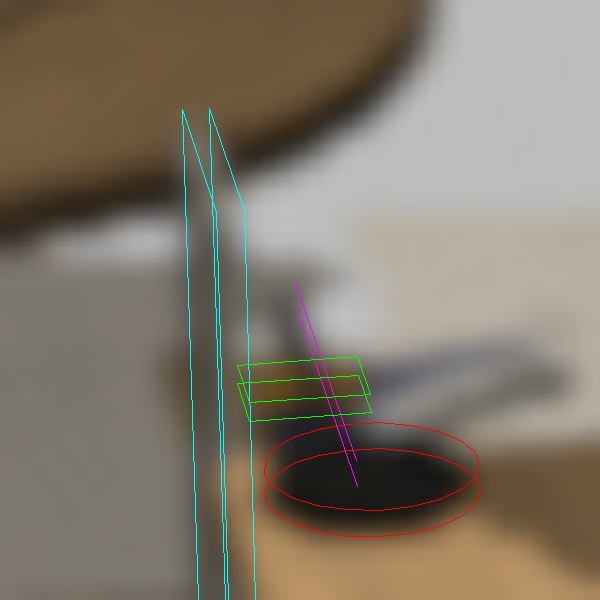

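View pics/c15.png

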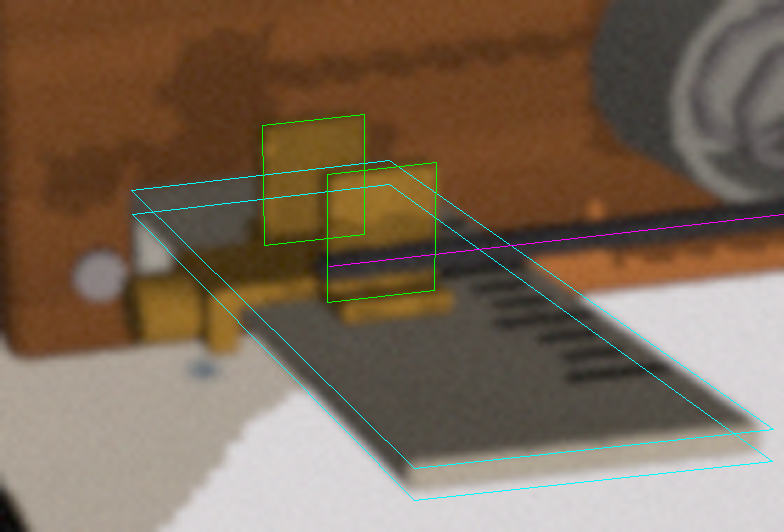

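Call:
{"op": "apply_moves", "data": {
  "series": [
    [0,0,-0.6,0,0],
    [0.3,0.02,0,0,0],
    [0.5,0.03,0,0,0],
    [0.6,0.03,0,0,0],
    [0.6,0.04,0,0,0],
    [0.6,0.04,0,0,0],
    [0.6,0.04,0,0,0],
    [0.5,0.02,0,0,0],
    [0.35,0.02,0,0,0],
    [0,0,0,0,0]
  ]
}}

```text
clock: 9.3
tcp_pos: [0.6416, -0.0522, 0.1482]
eef_rot: [-0.0, 0.655, 0.755, 0.001]
contact_force: [0.2, 0.5, -0.4]
width: -0.0001
```

```bash
python3 -c "
from h import *
o=snap('v8',['wrist','side'])
cv2.imwrite('pics/c16.png',cv2.resize(o['side']['pixels'][170:250,222:302],None,fx=7,fy=7,interpolation=cv2.INTER_CUBIC))
"
```

```text
9.4 [ 0.6416 -0.0558  0.1483] [ 0.     0.657  0.754 -0.   ] [ 0.23 -1.1  -0.5 ] 0.0006
```

View pics/v8_wrist.png

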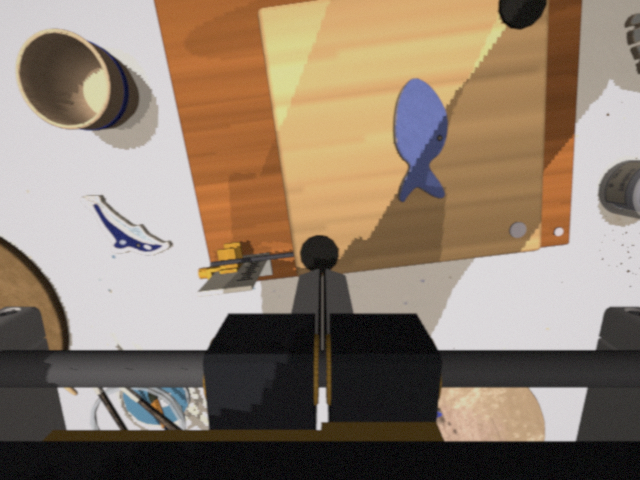

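View pics/c16.png

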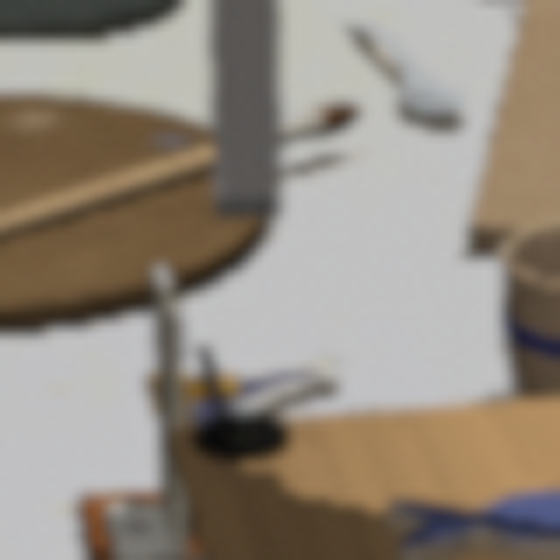

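Call:
{"op": "apply_moves", "data": {
  "series": [
    [0,0,0.4,0,0],
    [0,0,0.4,0,0],
    [0,0,0.3,0,0],
    [0,0,0.2,0,0],
    [0,0,0.1,0,0],
    [0,0,0.1,0,0],
    [0,0,0.04,0,0],
    [0,0,0.04,0,0],
    [0,0,0,0,0],
    [0,0,0,0,0]
  ]
}}

```text
clock: 10.4
tcp_pos: [0.6418, -0.0558, 0.0694]
eef_rot: [0.0, 0.657, 0.754, 0.0]
contact_force: [0.8, -4.0, 4.9]
width: 0.0008
```

```bash
python3 -c "
from h import *
o=snap('v9',['wrist','side'])
cv2.imwrite('pics/c17.png',np.hstack([cv2.resize(o['side']['pixels'][200:240,232:262],None,fx=14,fy=14,interpolation=cv2.INTER_CUBIC),cv2.resize(o['wrist']['pixels'][200:340,130:250],None,fx=4,fy=4,interpolation=cv2.INTER_CUBIC)[:560,:380]]))
"
```

```text
10.5 [ 0.6418 -0.0556  0.0693] [0.    0.657 0.754 0.   ] [ 0.44 -4.54  5.37] 0.0006
```

View pics/c17.png

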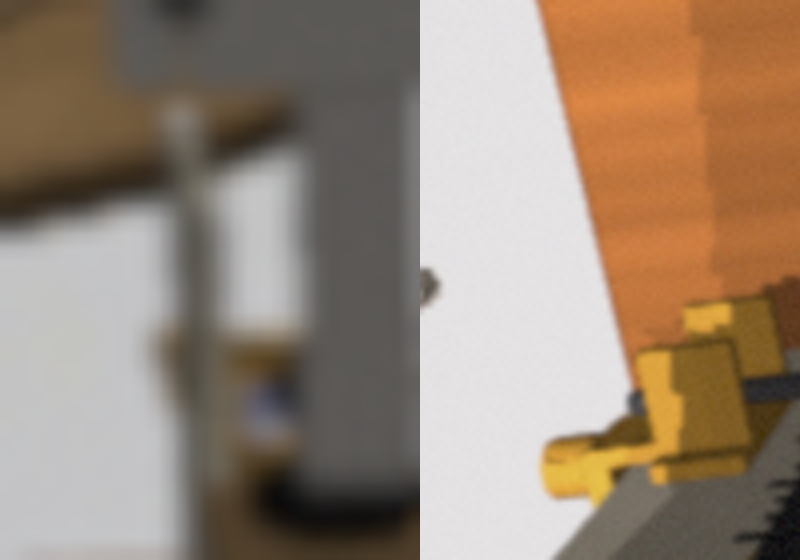

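Call:
{"op": "apply_moves", "data": {
  "series": [
    [0,0,0.03,0,0],
    [0,0,0.03,0,0],
    [0,0,0,0,0],
    [0,0,0,0,0]
  ]
}}

```text
clock: 10.9
tcp_pos: [0.6418, -0.0556, 0.0662]
eef_rot: [0.0, 0.657, 0.754, 0.0]
contact_force: [-0.2, -4.5, 5.9]
width: 0.0004
```

```bash
cat > ov.py <<'E'
from h import *
import sys
tag,out=sys.argv[1:3]; zn=float(sys.argv[3]); zm=float(sys.argv[4])
p=np.load('p.npy'); w=pickle.load(open(tag+'_wrist.pkl','rb')); s=pickle.load(open(tag+'_side.pkl','rb'))
def draw(c,x0,y0,x1,y1,k):
    im=cv2.resize(c['pixels'][y0:y1,x0:x1],None,fx=k,fy=k,interpolation=cv2.INTER_CUBIC)
    P=lambda L:((proj(c,S(p,L))-[x0,y0]+.5)*k)
    def pl(L,col,cl=True): cv2.polylines(im,[P(L).astype(int).reshape(-1,1,2)],cl,col,1)
    pl([[86,-125,98],[86,-165,98],[86,-165,12],[86,-125,12]],(255,255,0))
    for z in(zm+11,zm+8,zm-8): pl([[66,-143,z],[66,-157,z],[84,-157,z],[84,-143,z]],(0,255,0))
    pl([[72.5,-110,zn],[72.5,-161.5,zn],[76.5,-161.5,zn],[76.5,-110,zn]],(255,0,255))
    return im
a=draw(s,232,200,262,240,14)[:560]; b=draw(w,150,250,250,390 if 0 else 340,3.8)
b=draw(w,int(sys.argv[5]),int(sys.argv[6]),int(sys.argv[5])+70,int(sys.argv[6])+100,5.5)[:560]
h=max(a.shape[0],b.shape[0]); a=cv2.copyMakeBorder(a,0,h-a.shape[0],0,0,0);b=cv2.copyMakeBorder(b,0,h-b.shape[0],0,0,0)
cv2.imwrite(out,np.hstack([a,b])[:600,:800])
E
python3 -c "
from h import *
o=snap('v10',['wrist','side'])"
python3 ov.py v10 pics/c18.png 50.5 49.5 150 250
```

```text
11.0 [ 0.6418 -0.0556  0.0663] [0.    0.657 0.754 0.   ] [-0.31 -3.58  5.75] 0.0009
```

View pics/c18.png

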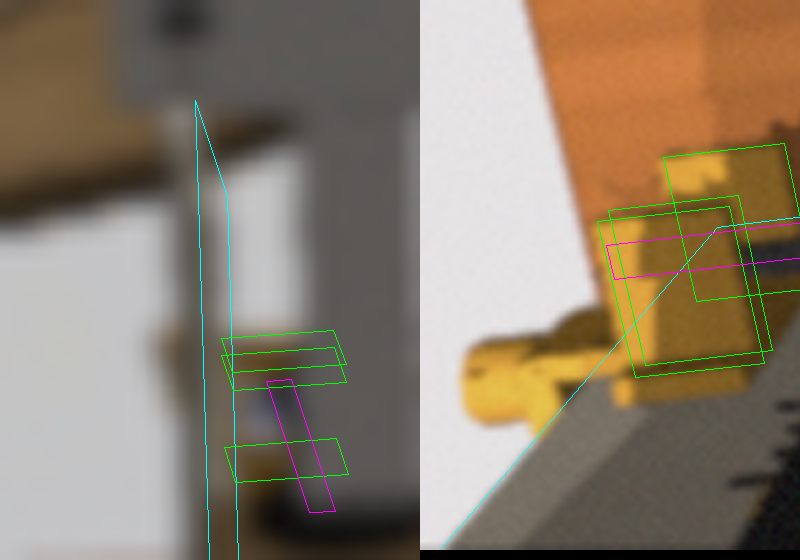

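View pics/v10_wrist.png

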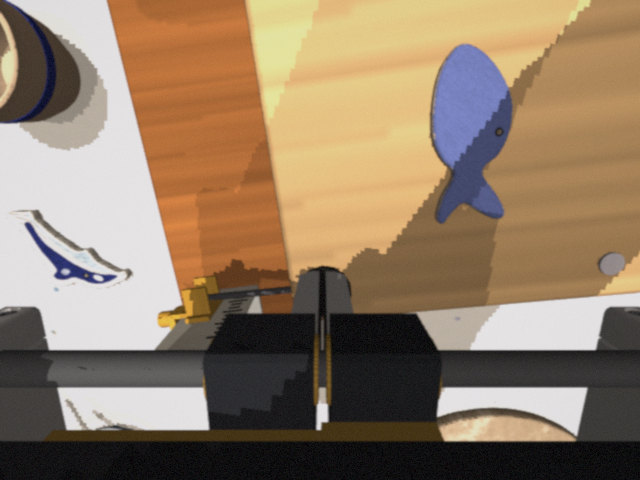

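Call:
{"op": "apply_moves", "data": {
  "series": [
    [0,0,0.03,0,0],
    [0,0,0.02,0,0],
    [0,0,0,0,0],
    [0,0,0,0,0]
  ]
}}

```text
clock: 11.4
tcp_pos: [0.6418, -0.0555, 0.0638]
eef_rot: [0.0, 0.657, 0.754, 0.0]
contact_force: [0.9, -3.8, 6.5]
width: 0.0003
```

```bash
python3 -c "
from h import *
o=snap('v11',['wrist','side'])"
python3 ov.py v11 pics/c19.png 49.5 49.5 150 250
```

```text
11.5 [ 0.6418 -0.0555  0.0638] [0.    0.657 0.754 0.   ] [ 0.31 -4.23  6.33] 0.0003
```

View pics/c19.png

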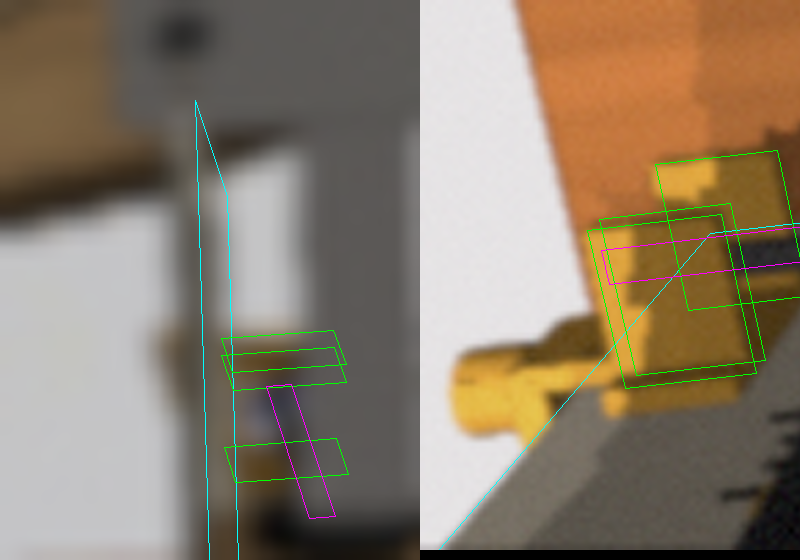

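Call:
{"op": "apply_moves", "data": {
  "series": [
    [0,0,0,0,0],
    [0,0,0,0,0],
    [0,0,0,0,0],
    [0,0,0,0,0],
    [0,0,0,0,0],
    [0,0,0,0,0],
    [0,0,0,0,0],
    [0,0,0,0,0]
  ]
}}

```text
clock: 12.3
tcp_pos: [0.6418, -0.0555, 0.0638]
eef_rot: [0.0, 0.657, 0.754, 0.0]
contact_force: [0.6, -3.1, 6.7]
width: 0.0004
```

```bash
python3 - <<'E'
from h import *
o=snap('v12',['side'])
cv2.imwrite('pics/c20.png',cv2.resize(o['side']['pixels'][216:242,240:262],None,fx=22,fy=22,interpolation=cv2.INTER_CUBIC))
E
```

```text
12.35 [ 0.6418 -0.0555  0.0638] [0.    0.657 0.754 0.   ] [ 0.95 -3.38  6.41] 0.0004
```

View pics/c20.png

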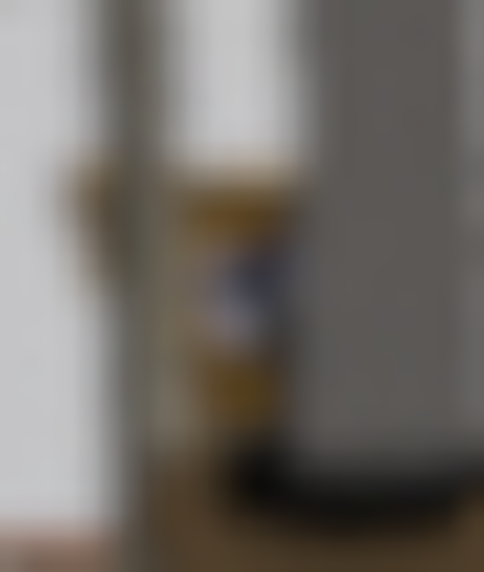

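Call:
{"op": "apply_moves", "data": {
  "series": [
    [0,0,-0.1,0,0],
    [0,0,-0.1,0,0],
    [0,0,-0.1,0,0],
    [0,0,-0.1,0,0],
    [0,0,-0.4,0,0],
    [0,0,-0.5,0,0],
    [0,0,-0.6,0,0],
    [0,0,-0.6,0,0],
    [0,0,0,0,0],
    [0,0,0,0,0]
  ]
}}

```text
clock: 13.35
tcp_pos: [0.6416, -0.055, 0.1888]
eef_rot: [0.0, 0.656, 0.754, 0.0]
contact_force: [-0.2, 0.9, -0.6]
width: 0.0007
```

Call:
{"op": "apply_moves", "data": {
  "series": [
    [0,-0.5,-0.3,0,0],
    [0,-0.8,0,0,0],
    [0,-0.8,0,0,0],
    [0,-0.8,0,0,0],
    [0,-0.8,0,0,0],
    [0,-0.5,0,0,0],
    [0,0,0,0,0],
    [0,0,0,0,0],
    [0,0,0,0,0],
    [0,0,0,0,0]
  ]
}}

```text
clock: 14.35
tcp_pos: [0.4341, -0.0843, 0.2031]
eef_rot: [-0.0, 0.657, 0.754, -0.0]
contact_force: [-0.1, -0.3, -0.3]
width: 0.0004
```

```bash
python3 - <<'E'
from h import *
o=snap('v13',['side','wrist','top'])
a=cv2.resize(o['side']['pixels'][195:325,225:405],None,fx=2.8,fy=2.8)
cv2.imwrite('pics/c21.png',a)
d=cv2.absdiff(o['side']['pixels'],cv2.imread('pics/side0.png'))
cv2.imwrite('pics/c22.png',np.vstack([a,cv2.resize(cv2.imread('pics/side0.png')[195:325,225:405],None,fx=2.8,fy=2.8)])[:728])
E
python3 -c "
import cv2;a=cv2.imread('pics/c22.png');print(a.shape);cv2.imwrite('pics/c22.png',cv2.resize(a,None,fx=.8,fy=.8))"
```

```text
14.5 [ 0.4338 -0.0844  0.2032] [-0.     0.657  0.754 -0.   ] [-0.2   0.55  0.16] 0.0005
(728, 504, 3)
```

View pics/c22.png

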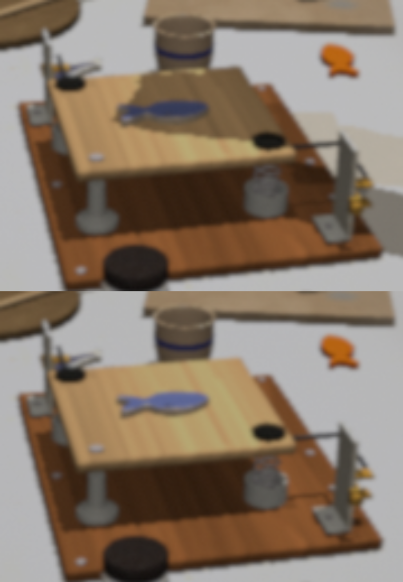

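View pics/v13_wrist.png

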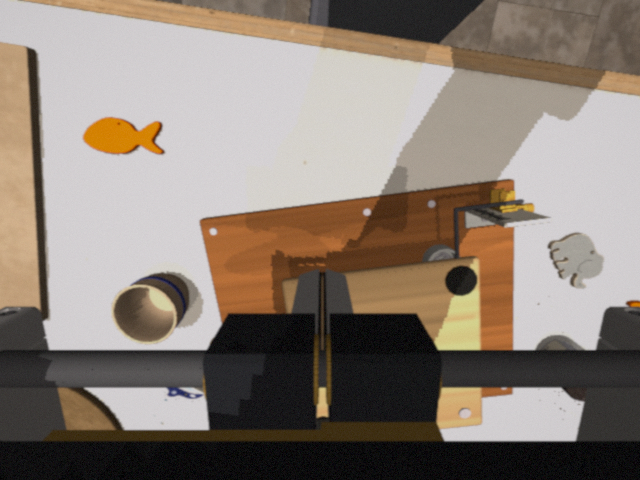

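```bash
python3 -c "
from plant import arm
print(arm.hand_in())"
```

```text
the job is handed in; nothing more can be done
None
```

I pressed both pads in order, near left then far right, with closed fingertips. Each was held in its rider's gap for about a second and let spring back, and the job is handed in at about 14.5 s. I got no verdict.

| Corner | Needle height when held | Middle of gap | Fingertip height | Hold |
|---|---|---|---|---|
| Near left | about 48 mm | about 47 mm | 63 mm | over 1 s |
| Far right | about 50 mm | about 49.5 mm | 64 mm | about 1 s |

- **How sure the heights are:** the needle and rider heights come from pictures and are good to roughly 2–3 mm. For the far corner, a looser fit put the gap at 41 mm instead. I discarded it because two separate wrist views matched 49.5 mm.
- **Force check:** the pressing force was a little below what the spring figures predict, which would put the near needle at about 51 mm. That is still within 6 mm of the middle.
- **Final pictures:** the last side view matches the first. The plate is up at both corners, the riders and fish are where they were, and the cup and jar in view have not moved. I saw no change to the elephant or whale, but did not measure them.
- **Gripper:** it is clear of the plate at a height of 0.20 m with no contact force.

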